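Snap the test-tube holder onto the stand rod and seat it on the collar

TASK

Fit the loose test-tube holder to the small support stand: push its open C-shaped end sideways onto the bare rod between the collar and the knob, well clear of the collar, until it snaps fully home, then slide it down the rod until it rests on the collar, and let go, leaving it level. Push gently: the rod gives on its soft mount and must never be forced 2 cm or more out of its place. Leave the beaker, flask and vial as they stand.

Things in the scene. Friction and masses are not known exactly. Their poses are not given: they have to be found in the camera images.
- tube_holder: loose grey plastic test-tube holder, 134 mm long, 20 mm high, about 70 g, lying flat, right way up. Origin: underside, centre of its C-shaped end; +x points out through the gap of the C, +z up. A straight arm runs back to a closed ring (29 mm outside) centred at x = -104 mm. Home on the rod, the rod's axis lies at this origin; it then stays where it is left and slides along the rod with under 4 N
- holder_grip (a point): point on the holder's arm, 65 mm behind the C's centre, 10 mm above the underside: grip here from above. The arm is 12 mm wide, 20 mm high and runs from x = -14 to -91 mm of the holder; gripping this far back keeps the gripper's body clear of the rod
- holder_gap (a point): middle of the C's gap, at x = 6 mm of the holder, between the rounded lips of two sprung jaws: 7 mm wide, narrower than the 12 mm rod; flared ends reach to x = 15 mm. The back wall is at x = -6 mm. The lips touch the rod when its axis is at about x = 12 mm; they need a push of about 12 to 17 N to spread and snap over it
- stand: small support stand, fixed; grey base 100 x 100 x 12 mm, origin at the centre of its underside. An upright steel rod, 12 mm in diameter, stands in a soft rubber mount that lets it shift sideways untilted by 1 mm per N, to a hard stop at 22 mm, and springs it back: it retreats 12 to 17 mm under the push before the C snaps on, so moving the holder to where the rod first stood is not enough
- knob (a point): centre of the underside of the black knob (19 mm in diameter, too wide for the C) on top of the rod, 160 mm above the worktop; the knob is 16 mm high. The bare rod lies between it and the collar. On the rod's axis; shifts with it
- collar_top (a point): centre of the top face of the black collar (29 mm in diameter, 10 mm thick) on the rod, on the rod's axis; it shifts sideways with the rod. At rest 85 mm above the worktop. The collar is sprung: it gives downward about 1 mm per N, up to 10 mm.
- beaker: loose small glass beaker, 43 mm wide, 55 mm high; origin at the centre of its underside. Leave it alone.
- flask: loose conical flask, 68 mm wide, 115 mm high; origin at the centre of its underside. Leave it alone.
- vial: loose small capped vial, 27 mm wide, 56 mm high; origin at the centre of its underside. Leave it alone.
There are look-alikes about, which are no part of the job. There is more than one size of the tube_holder; the job needs the smaller.

How it is judged:
By the outcome, as a careful person would: the job done as asked, in the order asked, and still so for the second after the job is handed in, with the robot touching nothing.
It also fails if it takes over 66 s, if anything falls off the work surface, if the arm or the gripper's body presses on something with over 40 N, if the wrist force passes 120 N, or if a joint passes its speed limit or range.

ROBOT

A 6-joint arm with a two-finger parallel gripper is mounted at the origin on a cart in front of the work surface, level with it; the furniture and walls round the work are solid. World frame = base frame: x ahead of the robot, y to its left, z up, the work surface at z = 0. Lengths are in m, angles in degrees, forces in N, time in s.
With the tool pointing down it reaches from about 0.4 to 0.825 m from the base axis. Payload 7 kg.
Tool frame: the origin (TCP) lies midway between the tips of the shut fingers; the grasp point (between the pads) lies 19 mm behind it; z points along the fingers, y is the line along which they close (so a half turn about z gives the same grasp; the last joint's range is limited). The gripper opens to 88 mm and grips with 3 to 60 N. Pads are 19 mm wide; open, the fingers measure 130 mm over their backs; the gripper's body (78 mm by 193 mm) begins 47 mm behind the grasp point.
Start: joints at [-50.128, 20.546, 0.682, 0, -70.136, -16.507], TCP at [0.268, -0.62, 0.227] pointing down, gripper open.
Joint ranges: [-176.03, 176.03], [-82.01, 121.73], [-58.28, 71.71], [-173.87, 95.51], [-174.79, -0.11], [-173.66, 173.66]. Speed limits (degrees/s): [136.94, 136.94, 172.46, 180, 180, 180].

INTERFACE

Orientations are given as [roll, pitch, yaw] about the fixed x, y, z axes, in that order (R = Rz(yaw) Ry(pitch) Rx(roll)).
In Python, from plant import ctrl gives the robot as it stands. The module is installed in compiled form; this text tells all that it offers.
- The arm moves only by the tool send_rows, never from a script. Its argument "plan" is a list that holds one entry, the list of rows, each a list of 6 numbers: the shift along the tool's x, y, z in normalised numbers (1 is 75 cm), then the turn, a rotation vector about the tool's x, y, z in parts of the range, where 1.0 means 60 degrees. A call has 1 to 8 rows; each row is the pose to reach, as a shift and turn from the pose commanded when the call began, along the tool's axes at that moment; what a row does not reach only later rows make up. A row lasts 1/12 s, in which the tool goes at most 41.7 mm and 7.16 degrees, less where a joint would pass 70% of its speed; a pose out of reach is approached as far as the arm can. Shift and turn numbers lie between -1 and 1, and a call with a number outside is refused. A call with a gripper value outside its range is refused whole. "fingers" is the opening, from 0 (shut) to 1 (fully open), set as the call begins (left out, the last holds). The fingers move at their own pace and stop on an object; the grip force is fixed at half the most. Time passes only in rows, so rows that repeat a pose let the fingers close. It gives the time, the measured TCP pose, the force, the opening and the grip force at its end, in the units of the state.
- ctrl.get_obs(): the state, without advancing time (a new reading comes with each control period).
- ctrl.snapshot(name): name is "scene" or "top" or "wrist"; returns a dict with "img" (420x560x3 uint8, red, green, blue), "K" (3x3 intrinsics, pixels), "pose" (4x4, takes a point from camera to world coordinates). Camera axes: x right, y down, z forward; pixel columns grow to the right and rows downward; lengths in m; the calibration is good to about 2 mm. The wrist camera is an equidistant fisheye: a pixel r from the principal point sees the ray r / f radians off the axis. A picture is of the moment at which its call begins. There is no depth.
- ctrl.close_job(): hands the job in; it is judged then, once.
The state is a dict: "clock": time; "joint_pos": joint angles; "qvel": joint speeds; "tau": joint torques, N m; "tool_pos": TCP position; "orientation": TCP orientation; "force": force on the tool from outside, world axes, zero at the start; "moment": the same for the moment, N m; "opening": finger opening in m; "gripper_force": force on a finger pad.
Only numpy, scipy, OpenCV 4.12 (cv2) and the standard library are available. Lean on these libraries where they do the work, as an engineer would, in place of code of your own. Each camera call takes 0.05 s, during which the arm holds its last target. There are 200 camera calls.

## Working session

There is one attempt and no reset: what is moved stays moved. The work goes in short steps, Python scripts to look and compute and a tool call to move; the robot and the scene stay as the last step left them, time stands still between calls to the robot, and variables do not carry over. Pictures are saved under pics/ and viewed, at most 10 in all, crops included, and the job is handed in when it is done.

Besides the shell and the picture viewer there is one more tool, called after "Call:" by a JSON object that holds its "fn" and its "kwargs". send_rows: Moves the arm, as the interface text tells. Its arguments: {"type":"object","properties":{"plan":{"type":"array","items":{"type":"array","items":{"type":"array","items":{"type":"number"}}}},"fingers":{"type":"number"}},"required":["plan"]}

```bash
mkdir -p pics; cat > h.py <<'E'
import numpy as np, cv2, pickle
from plant import ctrl
def snap(n,tag):
    s=ctrl.snapshot(n); cv2.imwrite(f'pics/{tag}.png',s['img'][:,:,::-1]); pickle.dump(s,open(f'{tag}.pkl','wb')); return s
def ray(s,uv):
    K=s['K'];T=s['pose'];d=np.array([(uv[0]-K[0,2])/K[0,0],(uv[1]-K[1,2])/K[1,1],1]);return T[:3,3],T[:3,:3]@(d/np.linalg.norm(d))
def onz(s,uv,z):
    o,d=ray(s,uv);return o+d*(z-o[2])/d[2]
def tri(a,b):
    (o1,d1),(o2,d2)=a,b
    x=np.linalg.lstsq(np.c_[d1,-d2],o2-o1,rcond=None)[0]
    p,q=o1+x[0]*d1,o2+x[1]*d2; return (p+q)/2,np.linalg.norm(p-q)
def proj(s,P):
    T=s['pose'];K=s['K'];p=T[:3,:3].T@(np.array(P)-T[:3,3]);return (K@p/p[2])[:2]
E
python3 - <<'E'
from h import *
for n in('scene','top'):
    s=snap(n,n+'0');print(s['K'].round(1).tolist(),s['pose'].round(3).tolist())
print(ctrl.get_obs())
a=cv2.imread('pics/top0.png');b=cv2.imread('pics/scene0.png')
cv2.imwrite('pics/top0b.png',cv2.resize(a,(800,600),interpolation=cv2.INTER_CUBIC));cv2.imwrite('pics/scene0b.png',cv2.resize(b,(800,600),interpolation=cv2.INTER_CUBIC))
E
```

```text
[[425.9, 0.0, 282.1], [0.0, 425.9, 204.7], [0.0, 0.0, 1.0]] [[-0.651, -0.436, 0.622, -0.152], [-0.759, 0.379, -0.529, 0.555], [-0.005, -0.816, -0.578, 0.683], [0.0, 0.0, 0.0, 1.0]]
[[410.7, 0.0, 283.0], [0.0, 410.7, 209.9], [0.0, 0.0, 1.0]] [[-0.02, -0.986, 0.167, 0.269], [-1.0, 0.019, -0.005, 0.023], [0.001, -0.167, -0.986, 1.381], [0.0, 0.0, 0.0, 1.0]]
{'clock': 0.1, 'joint_pos': array([-5.01281767e+01,  2.05880640e+01,  6.39095485e-01, -1.70875579e-02,
       -7.01366430e+01, -1.65088021e+01]), 'qvel': array([ 0.13174686, -0.03941131,  0.01183842,  0.07168475, -0.03668024,
        0.11119208]), 'tau': array([-5.28898472e-04, -5.84163988e+01,  2.93752885e+01,  7.01557070e+00,
        1.02155274e-02, -6.57524765e-05]), 'tool_pos': array([ 0.26749135, -0.61925677,  0.2257107 ]), 'orientation': array([ 1.79913353e+02, -8.92771570e-03, -1.56642790e+02]), 'force': array([-0.00210014, -0.48633717, -0.02199361]), 'moment': array([ 0.02751097, -0.00197001, -0.04983277]), 'gripper_force': 0.0, 'opening': 0.08759953204360814}
```

View pics/top0b.png

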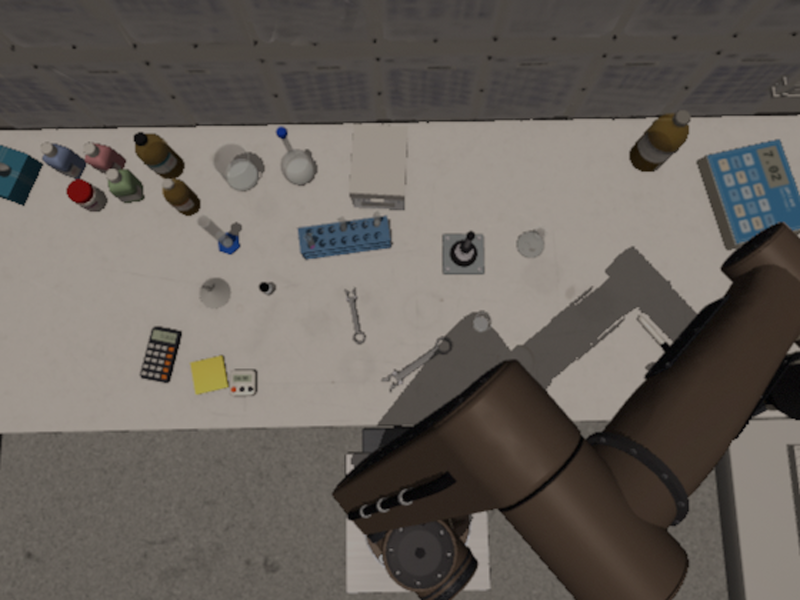

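View pics/scene0b.png

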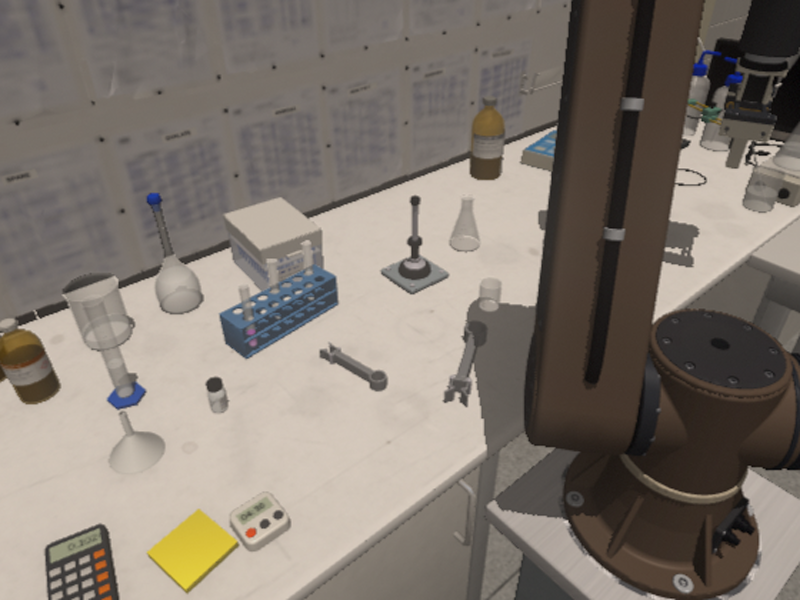

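Candidates: holder A at top view (355,315) / scene (352,367), and holder B at top (418,364) / scene (463,365). B looks longer, so A is probably the job's holder. The stand is at top (463,253). I'll check the choice in one composite crop.

```bash
python3 - <<'E'
import cv2,numpy as np
a=cv2.imread('pics/top0.png');b=cv2.imread('pics/scene0.png')
r=lambda i,x,y,w,h,k:cv2.resize(i[y:y+h,x:x+w],None,fx=k,fy=k,interpolation=cv2.INTER_CUBIC)
# tiles 400x300
t=np.vstack([np.hstack([r(a,225,195,80,60,5),r(a,265,225,80,60,5)]),np.hstack([r(b,215,225,80,60,5),r(b,255,125,80,90,3.3333)[:300] if 0 else cv2.resize(b[130:220,250:370],(400,300),interpolation=cv2.INTER_CUBIC)])])
cv2.imwrite('pics/crop1.png',t)
E
```

```text
(no output)
```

View pics/crop1.png

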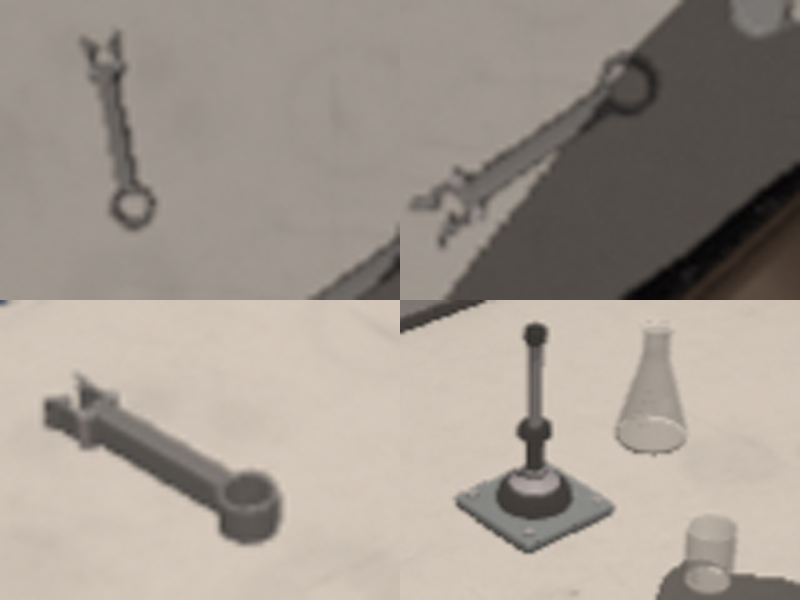

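```bash
python3 - <<'E'
from h import *
t,s=[pickle.load(open(f'{n}0.pkl','rb')) for n in('top','scene')]
print('ringtop',tri(ray(t,(251.4,236)),ray(s,(265,263))))
r=onz(t,(251.4,236),.02);e=onz(t,(245.4,202.4),.02);print('A',r,e,np.linalg.norm(r-e))
print('B ring/tip',np.linalg.norm(onz(t,(265+230/5,225+84/5),.02)-onz(t,(265+30/5,225+220/5),.02)))
print('knob c',tri(ray(t,(470*.7,237*.7)),ray(s,(290.5,139.9))))
print('base',[onz(t,(u*.7,v*.7),.012) for u,v in((443,234),(484,233),(484,274),(443,275))])
for n,uv in(('beaker',(482,323)),('flask',(530,243)),('vial',(267,288))):print(n,onz(t,np.array(uv)*.7,.05))
E
```

```text
ringtop (array([0.41430037, 0.12469242, 0.01903227]), np.float64(0.002342380054041635))
A [0.4133753  0.12377398 0.02      ] [0.52743711 0.14320358 0.02      ] 0.11570482308214071
B ring/tip 0.15961955017809545
knob c (array([ 0.60804221, -0.12356962,  0.17167456]), np.float64(0.0038614555298443335))
base [array([ 0.65996315, -0.07963307,  0.012     ]), array([ 0.66053405, -0.17865633,  0.012     ]), array([ 0.55947797, -0.17435818,  0.012     ]), array([ 0.55895226, -0.07651753,  0.012     ])]
beaker [ 0.43711208 -0.15943227  0.05      ]
flask [ 0.62338662 -0.27965455  0.05      ]
vial [0.52819444 0.33338126 0.05      ]
```

```bash
cat >> h.py <<'E'
from scipy.spatial.transform import Rotation as Ro
def mv(p,yaw,o=None):
    o=o or ctrl.get_obs()
    R=Ro.from_euler('xyz',o['orientation'],degrees=True); T=Ro.from_euler('xyz',[180,0,yaw],degrees=True)
    print('shift cm',(R.inv().apply(np.array(p)-o['tool_pos'])*100).round(2),'turn',(R.inv()*T).as_rotvec(degrees=True).round(2))
E
python3 - <<'E'
from h import *
mv((.5,-.2,.25),-156.6); mv((.45,.12,.2),-170)
E
```

```text
shift cm [-37.97  29.28  -2.39] turn [ 0.09 -0.01 -0.04]
shift cm [-46.06  60.63   2.66] turn [ 0.09 -0.02 13.36]
```

The rows are not in the units I measure in: shifts go in shares of 75 cm and turns go in shares of 60 degrees. I convert before sending: -38 cm is -0.5067, -2.4 cm is -0.032.

Call:
{"fn": "send_rows", "kwargs": {"plan": [[[-0.5067, 0.3867, -0.032, 0, 0, 0], [-0.5067, 0.3867, -0.032, 0, 0, 0], [-0.5067, 0.3867, -0.032, 0, 0, 0], [-0.5067, 0.3867, -0.032, 0, 0, 0], [-0.5067, 0.3867, -0.032, 0, 0, 0], [-0.5067, 0.3867, -0.032, 0, 0, 0], [-0.5067, 0.3867, -0.032, 0, 0, 0], [-0.5067, 0.3867, -0.032, 0, 0, 0]]], "fingers": 1}}

```text
clock: 0.77
tool_pos: [0.4309, -0.3273, 0.2433]
orientation: [180.0, -0.0, -156.6]
force: [0.5, -0.0, -0.4]
opening: 0.0879
gripper_force: 0.0
```

```bash
python3 - <<'E'
from h import *
mv((.45,.12,.2),-170)
E
```

```text
shift cm [-19.49  40.31   4.33] turn [ 1.000e-02 -0.000e+00  1.336e+01]
```

Scaled: 40.3 cm is 0.5373, -19.5 cm is -0.26, 13.4 degrees is 0.2233.

Call:
{"fn": "send_rows", "kwargs": {"plan": [[[-0.26, 0.5373, 0.0573, 0, 0, 0.2233], [-0.26, 0.5373, 0.0573, 0, 0, 0.2233], [-0.26, 0.5373, 0.0573, 0, 0, 0.2233], [-0.26, 0.5373, 0.0573, 0, 0, 0.2233], [-0.26, 0.5373, 0.0573, 0, 0, 0.2233], [-0.26, 0.5373, 0.0573, 0, 0, 0.2233], [-0.26, 0.5373, 0.0573, 0, 0, 0.2233], [-0.26, 0.5373, 0.0573, 0, 0, 0.2233]]]}}

```text
clock: 1.43
tool_pos: [0.4438, -0.0057, 0.2123]
orientation: [180.0, 0.0, -170.0]
force: [1.7, 0.5, -0.9]
opening: 0.0876
gripper_force: 0.0
```

```bash
python3 - <<'E'
from h import *
mv((.45,.12,.2),-170)
E
```

```text
shift cm [-2.79 12.27  1.24] turn [ 0.01  0.03 -0.04]
```

Scaled: 12 cm is 0.16, -2.8 cm is -0.0373.

Call:
{"fn": "send_rows", "kwargs": {"plan": [[[-0.0373, 0.16, 0.016, 0, 0, 0], [-0.0373, 0.16, 0.016, 0, 0, 0], [-0.0373, 0.16, 0.016, 0, 0, 0], [-0.0373, 0.16, 0.016, 0, 0, 0], [-0.0373, 0.16, 0.016, 0, 0, 0], [-0.0373, 0.16, 0.016, 0, 0, 0]]]}}

```text
clock: 1.93
tool_pos: [0.4509, 0.1154, 0.2001]
orientation: [-180.0, -0.1, -170.0]
force: [0.1, 0.1, 0.2]
opening: 0.0875
gripper_force: 0.0
```

```bash
python3 - <<'E'
from h import *
s=snap('wrist','w1');print(s['K'].round(1).tolist(),s['pose'].round(3).tolist());print(ctrl.get_obs()['tool_pos'])
cv2.imwrite('pics/w1b.png',cv2.resize(s['img'][:,:,::-1],(800,600),interpolation=cv2.INTER_CUBIC))
E
```

```text
[[325.2, 0.0, 278.0], [0.0, 325.2, 218.4], [0.0, 0.0, 1.0]] [[-0.175, 0.943, 0.281, 0.373], [0.984, 0.168, 0.049, 0.103], [-0.001, 0.286, -0.958, 0.358], [0.0, 0.0, 0.0, 1.0]]
[0.45095282 0.11484954 0.20019588]
```

View pics/w1b.png

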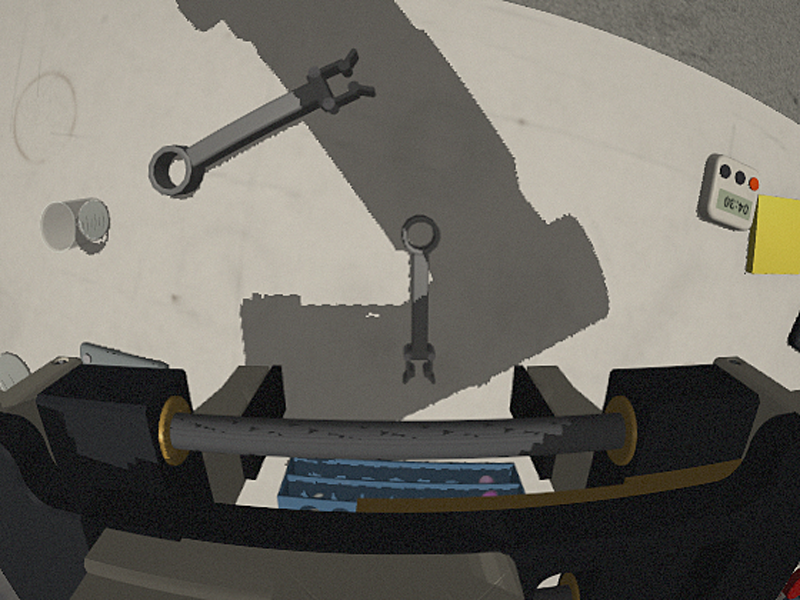

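The wrist view shows the smaller holder: top ring centre at (420,233), arm running to (419,345), lips at about (404,381) and (433,381). Its jaws point away from the camera, and the larger one is at (260,120).

```bash
cat >> h.py <<'E'
def fray(s,uv):
    K=s['K'];T=s['pose'];v=np.array([(uv[0]-K[0,2])/K[0,0],(uv[1]-K[1,2])/K[1,1]]);r=np.linalg.norm(v)
    return T[:3,3],T[:3,:3]@np.r_[v/r*np.sin(r),np.cos(r)]
def fonz(s,uv,z):
    o,d=fray(s,uv);return o+d*(z-o[2])/d[2]
E
python3 - <<'E'
from h import *
s=pickle.load(open('w1.pkl','rb'));t=pickle.load(open('top0.pkl','rb'))
f=lambda u,v,z=.02:fonz(s,(u*.7,v*.7),z)
r=f(420.5,233);a1=f(419.5,270);a2=f(419,335);l1=f(404,381);l2=f(433,381)
print(r,a1,a2,l1,l2); m=(l1+l2)/2;print('len',np.linalg.norm(m-r))
d=m-r;print('yaw',np.degrees(np.arctan2(d[1],d[0])),'grip',r+39*.001*d/np.linalg.norm(d))
print('ring z',tri(fray(s,(420.5*.7,233*.7)),ray(t,(251.4,236))))
print('lips z',tri(fray(s,(418.5*.7,381*.7)),ray(t,(245.4,202.4))))
E
```

```text
[0.41049114 0.12619141 0.02      ] [0.43779062 0.13058639 0.02      ] [0.48796691 0.13981699 0.02      ] [0.52846978 0.13547996 0.02      ] [0.52449343 0.15840479 0.02      ]
len 0.11783203871186881
yaw 10.143045685046186 grip [0.44888162 0.13305955 0.02      ]
ring z (array([ 0.48852317,  0.17596142, -0.68993951]), np.float64(0.0005645476102695768))
lips z (array([0.5274543 , 0.14523684, 0.0183905 ]), np.float64(0.00382058849895433))
```

Scaled: 19.6 cm is 0.2613, 1.8 cm is 0.024.

Call:
{"fn": "send_rows", "kwargs": {"plan": [[[-0.0013, 0.024, 0.0533, 0, 0, 0], [-0.0013, 0.024, 0.1067, 0, 0, 0], [-0.0013, 0.024, 0.16, 0, 0, 0], [-0.0013, 0.024, 0.2, 0, 0, 0], [-0.0013, 0.024, 0.2267, 0, 0, 0], [-0.0013, 0.024, 0.2467, 0, 0, 0], [-0.0013, 0.024, 0.2573, 0, 0, 0], [-0.0013, 0.024, 0.2613, 0, 0, 0]]]}}

```text
clock: 2.65
tool_pos: [0.4488, 0.1318, 0.0034]
orientation: [-179.9, -0.1, -170.2]
force: [-1.1, -0.7, -0.0]
opening: 0.0881
gripper_force: 0.0
```

Call:
{"fn": "send_rows", "kwargs": {"plan": [[[0, 0, 0, 0, 0, 0], [0, 0, 0, 0, 0, 0], [0, 0, 0, 0, 0, 0], [0, 0, 0, 0, 0, 0], [0, 0, 0, 0, 0, 0], [0, 0, 0, 0, 0, 0], [0, 0, 0, 0, 0, 0], [0, 0, 0, 0, 0, 0]]], "fingers": 0}}

```text
clock: 3.32
tool_pos: [0.4492, 0.1335, 0.0045]
orientation: [180.0, 0.0, -170.0]
force: [-0.2, -1.0, -0.1]
opening: 0.0397
gripper_force: 0.0
```

Call:
{"fn": "send_rows", "kwargs": {"plan": [[[0, 0, 0, 0, 0, 0], [0, 0, 0, 0, 0, 0], [0, 0, 0, 0, 0, 0], [0, 0, 0, 0, 0, 0], [0, 0, 0, 0, 0, 0], [0, 0, 0, 0, 0, 0], [0, 0, 0, 0, 0, 0], [0, 0, 0, 0, 0, 0]]]}}

```text
clock: 3.98
tool_pos: [0.4491, 0.1333, 0.0043]
orientation: [-180.0, -0.0, -170.0]
force: [0.2, 0.1, -0.2]
opening: 0.0117
gripper_force: 30.0
```

Scaled: -11.5 cm is -0.1533, -11 cm is -0.1467.

Call:
{"fn": "send_rows", "kwargs": {"plan": [[[0, 0, -0.0133, 0, 0, 0], [0, 0, -0.04, 0, 0, 0], [0, 0, -0.08, 0, 0, 0], [0, 0, -0.12, 0, 0, 0], [0, 0, -0.1467, 0, 0, 0], [0, 0, -0.1533, 0, 0, 0], [0, 0, -0.1533, 0, 0, 0]]]}}

```text
clock: 4.57
tool_pos: [0.4499, 0.134, 0.1209]
orientation: [179.9, 0.2, -170.0]
force: [0.3, 0.2, -1.0]
opening: 0.0116
gripper_force: 30.0
```

```bash
python3 - <<'E'
from h import *
# standoff: grip point 65+40 mm behind rod estimate, yaw 10 push direction
d=np.array([np.cos(np.radians(10)),np.sin(np.radians(10))])
p=np.array([.609,-.125])-.115*d;print(p);mv((*p,.119),-170)
E
```

```text
[ 0.49574711 -0.14496954]
shift cm [  0.31 -28.27   0.14] turn [ 0.11  0.18 -0.03]
```

Scaled: -28.3 cm is -0.3773, -26.5 cm is -0.3533.

Call:
{"fn": "send_rows", "kwargs": {"plan": [[[0.004, -0.04, 0.0013, 0, 0, 0], [0.004, -0.0933, 0.0013, 0, 0, 0], [0.004, -0.1467, 0.0013, 0, 0, 0], [0.004, -0.2, 0.0013, 0, 0, 0], [0.004, -0.2533, 0.0013, 0, 0, 0], [0.004, -0.3067, 0.0013, 0, 0, 0], [0.004, -0.3533, 0.0013, 0, 0, 0], [0.004, -0.3773, 0.0013, 0, 0, 0]]]}}

```text
clock: 5.23
tool_pos: [0.4943, -0.1491, 0.1164]
orientation: [180.0, -0.2, -170.2]
force: [-0.0, 0.3, -1.4]
opening: 0.0115
gripper_force: 30.0
```

Call:
{"fn": "send_rows", "kwargs": {"plan": [[[0, 0, 0, 0, 0, 0], [0, 0, 0, 0, 0, 0], [0, 0, 0, 0, 0, 0], [0, 0, 0, 0, 0, 0]]]}}

```text
clock: 5.57
tool_pos: [0.4946, -0.1452, 0.1176]
orientation: [180.0, -0.1, -170.0]
force: [-0.2, 0.2, -0.5]
opening: 0.0117
gripper_force: 30.0
```

```bash
python3 - <<'E'
from h import *
o=ctrl.get_obs();print(o['tool_pos'],o['orientation'],o['force'])
t=snap('top','top1');s=snap('scene','scene1');ctrl
a,b=[cv2.imread(f'pics/{n}1.png') for n in('top','scene')]
pt=proj(t,(.6,-.125,.13)).round().astype(int);ps=proj(s,(.58,-.125,.13)).round().astype(int);print(pt,ps)
c=lambda i,p:cv2.resize(i[p[1]-50:p[1]+50,p[0]-33:p[0]+33],(396,600),interpolation=cv2.INTER_CUBIC)
cv2.imwrite('pics/c2.png',np.hstack([c(a,pt),c(b,ps)]))
E
```

```text
[ 0.49462503 -0.14519602  0.1176482 ] [ 1.79980453e+02 -6.99530924e-02 -1.69994494e+02] [-0.19620846  0.16244559 -0.5309992 ]
[328 172] [299 158]
```

View pics/c2.png

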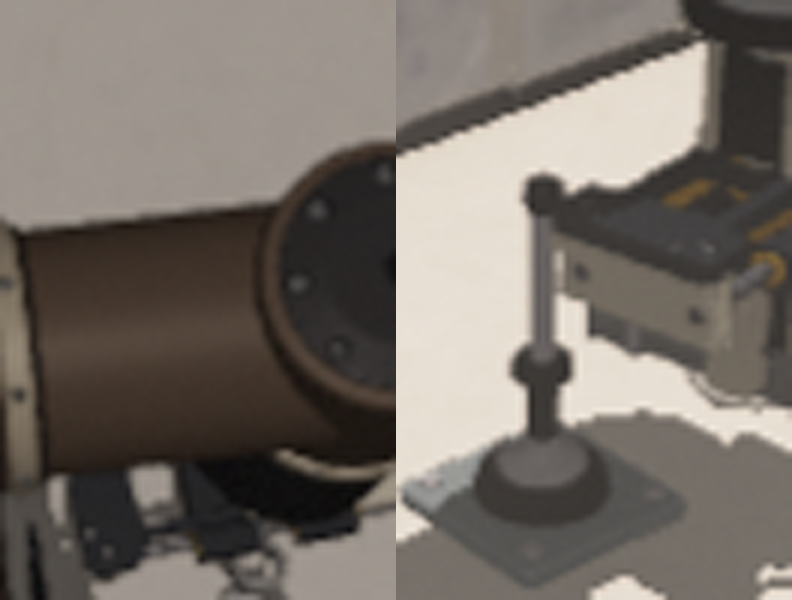

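The top camera is blocked by the arm. In the scene view the rod is visible (knob (544,190), collar (541,365)), but the holder is hidden behind the gripper. I'll refine the rod from the initial top image and check what the wrist camera sees now.

```bash
python3 - <<'E'
from h import *
w=snap('wrist','w2');a=cv2.imread('pics/top0.png');b=cv2.imread('pics/scene0.png')
L=cv2.resize(a[157:197,304:344],(400,400),interpolation=cv2.INTER_CUBIC)
M=cv2.resize(b[135:210,255:330],(400,400),interpolation=cv2.INTER_CUBIC)
W=w['img'][:,:,::-1][200:400,80:480]
cv2.imwrite('pics/c3.png',np.vstack([np.hstack([L,M])[:,:800],cv2.resize(W,(800,400))[ :200*2]])[:800])
i=cv2.imread('pics/c3.png');print(i.shape);cv2.imwrite('pics/c3.png',cv2.resize(i,(600,600)))
E
```

```text
(800, 800, 3)
```

View pics/c3.png

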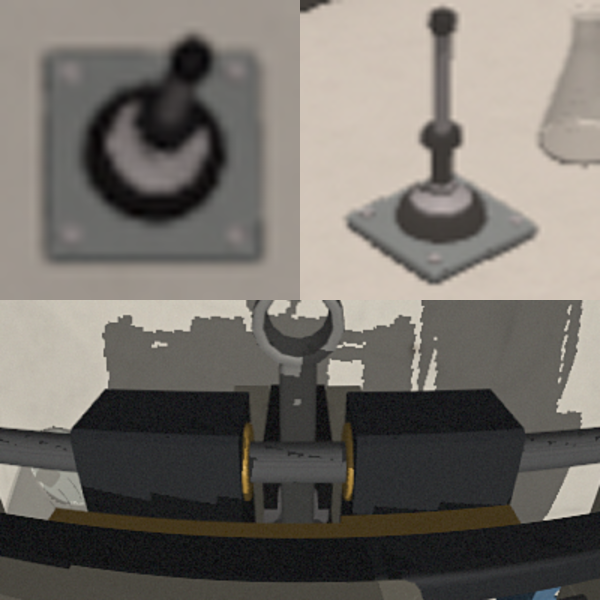

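The crops show the knob at (191,60) and base corners (44,50), (258,50), (262,262), (44,260) in the top image, and the knob at (442,21) and collar at (441,136) in the scene image. The wrist part shows the ring at (298,330), with the arm held straight along the tool axis.

```bash
python3 - <<'E'
from h import *
from scipy.optimize import least_squares
t,s=[pickle.load(open(f'{n}0.pkl','rb')) for n in('top','scene')]
T=lambda x,y:np.array([304+(x+.5)/7.5-.5,157+(y+.5)/7.5-.5]);S=lambda x,y:np.array([255+(x-300+.5)/4-.5,135+(y+.5)/4-.5])
obs=[(t,T(191,60),.168),(s,S(442,21),.168),(s,S(441,136),.08)]
bc=np.mean([onz(t,T(*c),.012) for c in((44,50),(258,50),(262,262),(44,260))],0);print('base c',bc)
for c,p,z in obs: print(onz(c,p,z))
f=lambda q:np.concatenate([proj(c,(q[0],q[1],z))-p for c,p,z in obs]+[proj(t,(q[0],q[1],.012))-proj(t,bc)])
r=least_squares(f,[.61,-.125]);print(r.x,f(r.x).round(2))
w=pickle.load(open('w2.pkl','rb'));print('ring',fonz(w,(80+298.5/1.5,200+31/1.5),.134),ctrl.get_obs()['tool_pos'])
# top knob z check
print(tri(ray(t,obs[0][1]),ray(s,obs[1][1])))
d=np.array([np.cos(np.radians(10)),np.sin(np.radians(10))]);p=r.x-.105*d;print(p);mv((*p,.119),-170)
E
```

```text
base c [ 0.6115218  -0.12523072  0.012     ]
[ 0.61185692 -0.12561884  0.168     ]
[ 0.61594669 -0.1267021   0.168     ]
[ 0.61531702 -0.1258503   0.08      ]
[ 0.61316259 -0.1251738 ] [-0.16 -0.41  0.26  0.53  0.33  0.38 -0.03 -0.47]
ring [ 0.46031299 -0.14992324  0.134     ] [ 0.49511867 -0.1450551   0.1183169 ]
(array([ 0.61206319, -0.12464736,  0.16999475]), np.float64(0.0021032947624830636))
[ 0.50975778 -0.14340686]
shift cm [-1.47 -0.09 -0.07] turn [ 0.   -0.    0.05]
```

Scaled: -3.3 cm is -0.044, -3 cm is -0.04.

Call:
{"fn": "send_rows", "kwargs": {"plan": [[[-0.0067, -0.0013, 0, 0, 0, 0], [-0.016, -0.0013, 0, 0, 0, 0], [-0.0267, -0.0013, 0, 0, 0, 0], [-0.0347, -0.0013, 0, 0, 0, 0], [-0.04, -0.0013, 0, 0, 0, 0], [-0.044, -0.0013, 0, 0, 0, 0], [-0.044, -0.0013, 0, 0, 0, 0], [-0.044, -0.0013, 0, 0, 0, 0]]]}}

```text
clock: 6.38
tool_pos: [0.5277, -0.1412, 0.1181]
orientation: [180.0, -0.0, -170.0]
force: [-0.9, -0.7, -0.2]
opening: 0.0119
gripper_force: 30.0
```

Scaled: -0.6 cm is -0.008, -0.5 cm is -0.0067.

Call:
{"fn": "send_rows", "kwargs": {"plan": [[[-0.0013, 0, 0, 0, 0, 0], [-0.0027, 0, 0, 0, 0, 0], [-0.004, 0, 0, 0, 0, 0], [-0.0053, 0, 0, 0, 0, 0], [-0.0067, 0, 0, 0, 0, 0], [-0.008, 0, 0, 0, 0, 0], [-0.008, 0, 0, 0, 0, 0], [-0.008, 0, 0, 0, 0, 0]]]}}

```text
clock: 7.05
tool_pos: [0.5335, -0.1401, 0.1183]
orientation: [180.0, -0.0, -170.0]
force: [-1.1, -0.3, -0.5]
opening: 0.0118
gripper_force: 30.0
```

Scaled: -0.6 cm is -0.008, -0.5 cm is -0.0067.

Call:
{"fn": "send_rows", "kwargs": {"plan": [[[-0.0013, 0, 0, 0, 0, 0], [-0.0027, 0, 0, 0, 0, 0], [-0.004, 0, 0, 0, 0, 0], [-0.0053, 0, 0, 0, 0, 0], [-0.0067, 0, 0, 0, 0, 0], [-0.008, 0, 0, 0, 0, 0], [-0.008, 0, 0, 0, 0, 0], [-0.008, 0, 0, 0, 0, 0]]]}}

```text
clock: 7.72
tool_pos: [0.5385, -0.1393, 0.118]
orientation: [180.0, -0.1, -170.1]
force: [-5.7, -0.2, 0.6]
opening: 0.012
gripper_force: 30.0
```

Scaled: -0.5 cm is -0.0067, -0.4 cm is -0.0053.

Call:
{"fn": "send_rows", "kwargs": {"plan": [[[-0.0013, 0, 0, 0, 0, 0], [-0.0027, 0, 0, 0, 0, 0], [-0.004, 0, 0, 0, 0, 0], [-0.0053, 0, 0, 0, 0, 0], [-0.0067, 0, 0, 0, 0, 0], [-0.0067, 0, 0, 0, 0, 0], [-0.0067, 0, 0, 0, 0, 0]]]}}

```text
clock: 8.3
tool_pos: [0.5421, -0.1386, 0.1177]
orientation: [180.0, -0.3, -170.1]
force: [-9.3, -2.0, 3.1]
opening: 0.0117
gripper_force: 30.0
```

Scaled: -0.3 cm is -0.004, -0.2 cm is -0.0027.

Call:
{"fn": "send_rows", "kwargs": {"plan": [[[-0.0013, 0, 0, 0, 0, 0], [-0.0027, 0, 0, 0, 0, 0], [-0.004, 0, 0, 0, 0, 0], [-0.004, 0, 0, 0, 0, 0], [-0.004, 0, 0, 0, 0, 0]]]}}

```text
clock: 8.72
tool_pos: [0.544, -0.1382, 0.1171]
orientation: [179.9, -0.4, -170.1]
force: [-11.6, -2.9, 0.5]
opening: 0.0116
gripper_force: 30.0
```

Scaled: -0.2 cm is -0.0027, -0.1 cm is -0.0013.

Call:
{"fn": "send_rows", "kwargs": {"plan": [[[-0.0013, 0, 0, 0, 0, 0], [-0.0027, 0, 0, 0, 0, 0], [-0.0027, 0, 0, 0, 0, 0], [-0.0027, 0, 0, 0, 0, 0]]]}}

```text
clock: 9.05
tool_pos: [0.5454, -0.1379, 0.117]
orientation: [179.9, -0.5, -170.1]
force: [-12.8, -1.9, 1.3]
opening: 0.0116
gripper_force: 30.0
```

Scaled: -0.2 cm is -0.0027, -0.1 cm is -0.0013.

Call:
{"fn": "send_rows", "kwargs": {"plan": [[[-0.0013, 0, 0, 0, 0, 0], [-0.0027, 0, 0, 0, 0, 0], [-0.0027, 0, 0, 0, 0, 0], [-0.0027, 0, 0, 0, 0, 0]]]}}

```text
clock: 9.38
tool_pos: [0.5468, -0.1377, 0.1168]
orientation: [179.9, -0.5, -170.1]
force: [-13.8, -1.2, 1.9]
opening: 0.0117
gripper_force: 30.0
```

Scaled: -0.2 cm is -0.0027, -0.1 cm is -0.0013.

Call:
{"fn": "send_rows", "kwargs": {"plan": [[[-0.0013, 0, 0, 0, 0, 0], [-0.0027, 0, 0, 0, 0, 0], [-0.0027, 0, 0, 0, 0, 0], [-0.0027, 0, 0, 0, 0, 0]]]}}

```text
clock: 9.72
tool_pos: [0.5482, -0.1374, 0.1165]
orientation: [179.9, -0.6, -170.1]
force: [-13.8, -2.0, 1.2]
opening: 0.0119
gripper_force: 30.0
```

Scaled: -0.2 cm is -0.0027, -0.1 cm is -0.0013.

Call:
{"fn": "send_rows", "kwargs": {"plan": [[[-0.0013, 0, 0, 0, 0, 0], [-0.0027, 0, 0, 0, 0, 0], [-0.0027, 0, 0, 0, 0, 0], [-0.0027, 0, 0, 0, 0, 0]]]}}

```text
clock: 10.05
tool_pos: [0.5527, -0.1367, 0.117]
orientation: [179.9, -0.3, -170.1]
force: [-7.5, -0.9, -1.5]
opening: 0.0117
gripper_force: 30.0
```

Scaled: -0.2 cm is -0.0027, -0.1 cm is -0.0013.

Call:
{"fn": "send_rows", "kwargs": {"plan": [[[-0.0013, 0, 0, 0, 0, 0], [-0.0027, 0, 0, 0, 0, 0], [-0.0027, 0, 0, 0, 0, 0], [-0.0027, 0, 0, 0, 0, 0]]]}}

```text
clock: 10.38
tool_pos: [0.5541, -0.1364, 0.1169]
orientation: [179.9, -0.4, -170.1]
force: [-9.1, -1.6, -0.4]
opening: 0.012
gripper_force: 30.0
```

Scaled: 1 cm is 0.0133, 0.9 cm is 0.012.

Call:
{"fn": "send_rows", "kwargs": {"plan": [[[0.0013, 0, 0, 0, 0, 0], [0.004, 0, 0, 0, 0, 0], [0.0067, 0, 0, 0, 0, 0], [0.0093, 0, 0, 0, 0, 0], [0.012, 0, 0, 0, 0, 0], [0.0133, 0, 0, 0, 0, 0], [0.0133, 0, 0, 0, 0, 0], [0.0133, 0, 0, 0, 0, 0]]]}}

```text
clock: 11.05
tool_pos: [0.5478, -0.1377, 0.1185]
orientation: [-180.0, 0.0, -170.0]
force: [-3.1, -0.7, -0.7]
opening: 0.0118
gripper_force: 30.0
```

```bash
python3 - <<'E'
from h import *
o=ctrl.get_obs();print(o['tool_pos'],o['orientation'],o['force'],o['moment'])
b=snap('scene','scene2')['img'][:,:,::-1]
cv2.imwrite('pics/c4.png',cv2.resize(b[120:230,260:370],(600,600),interpolation=cv2.INTER_CUBIC))
E
```

```text
[ 0.54775341 -0.13766013  0.11850651] [-1.79997314e+02  2.41753396e-02 -1.70028589e+02] [-3.09201503 -0.73106969 -0.65359247] [-0.12155493  1.16886349  0.04983711]
```

View pics/c4.png

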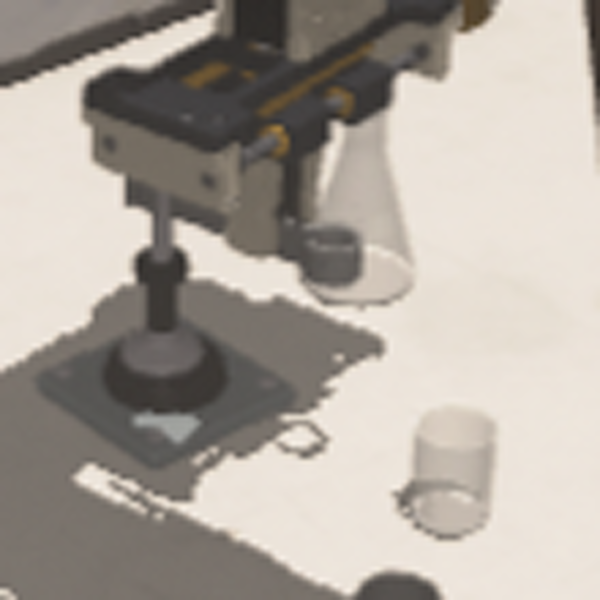

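The picture shows the gripper over the stand with the rod under the jaw end, and the ring at (333,255) clear of the flask and beaker. The force drop from 14 N to 7.5 N, falling to 3 N on backing off, means the C is home. Now I'll slide it down.

Scaled: 2.4 cm is 0.032, 2.3 cm is 0.0307.

Call:
{"fn": "send_rows", "kwargs": {"plan": [[[0.0013, 0, 0.0027, 0, 0, 0], [0.0027, 0, 0.008, 0, 0, 0], [0.004, 0, 0.0133, 0, 0, 0], [0.004, 0, 0.0187, 0, 0, 0], [0.004, 0, 0.024, 0, 0, 0], [0.004, 0, 0.028, 0, 0, 0], [0.004, 0, 0.0307, 0, 0, 0], [0.004, 0, 0.032, 0, 0, 0]]]}}

```text
clock: 11.77
tool_pos: [0.5447, -0.1382, 0.094]
orientation: [-180.0, -0.0, -170.0]
force: [1.5, -0.3, -0.6]
opening: 0.0118
gripper_force: 30.0
```

Call:
{"fn": "send_rows", "kwargs": {"plan": [[[0, 0, 0.0013, 0, 0, 0], [0, 0, 0.0027, 0, 0, 0], [0, 0, 0.004, 0, 0, 0], [0, 0, 0.0053, 0, 0, 0], [0, 0, 0.0053, 0, 0, 0], [0, 0, 0.0053, 0, 0, 0]]]}}

```text
clock: 12.27
tool_pos: [0.5446, -0.1382, 0.0904]
orientation: [180.0, 0.0, -170.0]
force: [0.7, 0.4, -1.2]
opening: 0.0118
gripper_force: 30.0
```

Scaled: 0.1 cm is 0.0013.

Call:
{"fn": "send_rows", "kwargs": {"plan": [[[0, 0, 0.0013, 0, 0, 0], [0, 0, 0.0013, 0, 0, 0], [0, 0, 0.0013, 0, 0, 0], [0, 0, 0.0013, 0, 0, 0]]]}}

```text
clock: 12.6
tool_pos: [0.5445, -0.1383, 0.0894]
orientation: [180.0, 0.0, -170.0]
force: [0.9, -0.3, -0.3]
opening: 0.0116
gripper_force: 30.0
```

Scaled: 0.1 cm is 0.0013.

Call:
{"fn": "send_rows", "kwargs": {"plan": [[[0, 0, 0.0013, 0, 0, 0], [0, 0, 0.0013, 0, 0, 0], [0, 0, 0.0013, 0, 0, 0], [0, 0, 0.0013, 0, 0, 0]]]}}

```text
clock: 12.93
tool_pos: [0.5446, -0.1383, 0.0884]
orientation: [-180.0, 0.0, -170.0]
force: [-0.4, 0.7, -0.4]
opening: 0.0119
gripper_force: 30.0
```

Call:
{"fn": "send_rows", "kwargs": {"plan": [[[0, 0, 0.0013, 0, 0, 0], [0, 0, 0.0013, 0, 0, 0], [0, 0, 0.0013, 0, 0, 0], [0, 0, 0.0013, 0, 0, 0]]]}}

```text
clock: 13.27
tool_pos: [0.5447, -0.1383, 0.0874]
orientation: [-180.0, 0.0, -170.0]
force: [-0.7, -0.1, 0.9]
opening: 0.0118
gripper_force: 30.0
```

Call:
{"fn": "send_rows", "kwargs": {"plan": [[[0, 0, 0.0013, 0, 0, 0], [0, 0, 0.0013, 0, 0, 0], [0, 0, 0.0013, 0, 0, 0], [0, 0, 0.0013, 0, 0, 0]]]}}

```text
clock: 13.6
tool_pos: [0.5447, -0.1383, 0.0865]
orientation: [-180.0, 0.0, -170.0]
force: [1.2, 0.0, 2.7]
opening: 0.0118
gripper_force: 30.0
```

Scaled: 0.1 cm is 0.0013.

Call:
{"fn": "send_rows", "kwargs": {"plan": [[[0, 0, 0.0013, 0, 0, 0], [0, 0, 0.0013, 0, 0, 0], [0, 0, 0.0013, 0, 0, 0], [0, 0, 0.0013, 0, 0, 0]]]}}

```text
clock: 13.93
tool_pos: [0.5447, -0.1382, 0.0855]
orientation: [-180.0, 0.0, -170.0]
force: [-0.4, 0.9, 3.5]
opening: 0.0118
gripper_force: 30.0
```

Scaled: -0.15 cm is -0.002, -0.1 cm is -0.0013.

Call:
{"fn": "send_rows", "kwargs": {"plan": [[[0, 0, -0.0013, 0, 0, 0], [0, 0, -0.002, 0, 0, 0], [0, 0, -0.002, 0, 0, 0], [0, 0, -0.002, 0, 0, 0], [0, 0, -0.002, 0, 0, 0]]]}}

```text
clock: 14.35
tool_pos: [0.5446, -0.1382, 0.0868]
orientation: [180.0, -0.0, -170.0]
force: [-0.5, 0.4, 2.1]
opening: 0.0113
gripper_force: 30.0
```

Call:
{"fn": "send_rows", "kwargs": {"plan": [[[0, 0, 0, 0, 0, 0], [0, 0, 0, 0, 0, 0], [0, 0, 0, 0, 0, 0], [0, 0, 0, 0, 0, 0], [0, 0, 0, 0, 0, 0], [0, 0, 0, 0, 0, 0], [0, 0, 0, 0, 0, 0], [0, 0, 0, 0, 0, 0]]], "fingers": 0.5}}

```text
clock: 15.02
tool_pos: [0.5446, -0.1382, 0.0869]
orientation: [180.0, -0.0, -170.0]
force: [0.2, -0.1, -0.3]
opening: 0.0439
gripper_force: 0.0
```

Scaled: -18 cm is -0.24, -17 cm is -0.2267.

Call:
{"fn": "send_rows", "kwargs": {"plan": [[[0, 0, -0.0133, 0, 0, 0], [0, 0, -0.04, 0, 0, 0], [0, 0, -0.08, 0, 0, 0], [0, 0, -0.12, 0, 0, 0], [0, 0, -0.16, 0, 0, 0], [0, 0, -0.2, 0, 0, 0], [0.0267, -0.04, -0.2267, 0, 0, 0], [0.04, -0.08, -0.24, 0, 0, 0]]]}}

```text
clock: 15.68
tool_pos: [0.5257, -0.2026, 0.2718]
orientation: [-179.9, 0.3, -169.8]
force: [1.1, 0.2, -0.9]
opening: 0.0437
gripper_force: 0.0
```

Scaled: -22 cm is -0.2933, -20 cm is -0.2667.

Call:
{"fn": "send_rows", "kwargs": {"plan": [[[0, -0.0533, 0, 0, 0, 0], [0, -0.1067, 0, 0, 0, 0], [0, -0.16, 0, 0, 0, 0], [0, -0.2133, 0, 0, 0, 0], [0, -0.2667, 0, 0, 0, 0], [0, -0.2933, 0, 0, 0, 0], [0, -0.2933, 0, 0, 0, 0], [0, -0.2933, 0, 0, 0, 0]]]}}

```text
clock: 16.35
tool_pos: [0.5629, -0.4205, 0.2665]
orientation: [180.0, -0.1, -170.2]
force: [-0.5, 0.4, 0.4]
opening: 0.0434
gripper_force: 0.0
```

```bash
python3 - <<'E'
from h import *
b=snap('scene','scene3')['img'][:,:,::-1];a=snap('top','top3')['img'][:,:,::-1]
c=lambda i,x,y,w,h:cv2.resize(i[y:y+h,x:x+w],(400,600),interpolation=cv2.INTER_CUBIC)
cv2.imwrite('pics/c5.png',np.hstack([c(b,265,125,80,120),c(a,290,140,80,120)]))
E
```

```text
(no output)
```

View pics/c5.png

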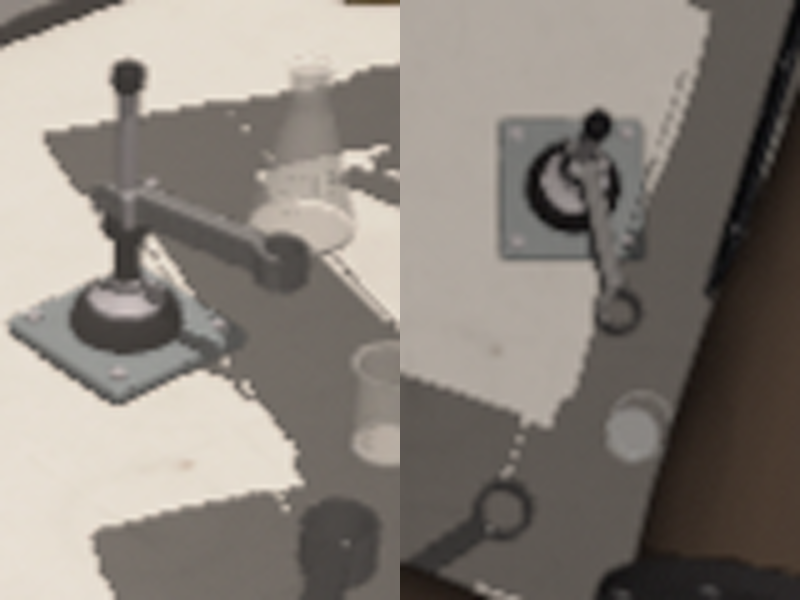

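The holder is on the rod, seated on the collar at (125,205), with its ring at (282,245) in the scene crop and (617,308) in the top crop. Beaker and flask are undisturbed. One quick level check, then hand in.

```bash
python3 - <<'E'
from h import *
t,s=[pickle.load(open(f'{n}3.pkl','rb')) for n in('top','scene')]
d=np.array([np.cos(np.radians(10)),np.sin(np.radians(10))])
print(tri(ray(t,(290+617/5-80,140+308/5)),ray(s,(265+282/5,125+247/5))), np.array([.613,-.125])-.104*d)
print(ctrl.get_obs()['qvel'].round(2)); print(ctrl.close_job())
E
```

```text
(array([ 0.50907438, -0.14248984,  0.1031098 ]), np.float64(0.0007866544911864256)) [ 0.51057999 -0.14305941]
[ 0.89 -0.88 -0.43 -0.04  0.22 -0.03]
the job is handed in; nothing more can be done
None
```

The smaller holder is snapped home on the rod and resting on the collar, level to within about 2 mm at the ring (its top measured 103 mm up, about 105 mm expected). The peak push was about 14 N, the beaker, flask and vial were left untouched, and the job was handed in at about 16 s.

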